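# Clear the bead case and hold its lid open at 60 degrees

## Task

The wire spool is standing on the lid of the bead case: pick it up and stand it upright in the shallow wooden tray, and let go of it. Then take the steel pull on the case's lid, raise the lid to 60 degrees from closed and keep it there, because it falls shut by itself: finish while still holding the pull, with the lid steady at 60 degrees. Leave the tin, the pliers and the other spool where they are.

Things in the scene. Friction and masses are not known exactly. Their poses are not given: they have to be found in the camera images.
- bead_case: Clear compartment box of beads, fixed to the table, 141 (x) x 194 (y) x 36 mm with the lid shut. Origin: centre of its underside. Its own -x side is the front (two teal tabs hang there); the lid's hinge runs along its own y at x = +68, z = +32 mm in its frame; the shut lid's pull is at x = -50, y = 0. Its yaw varies.
- bead_case_lid (a joint): Angle of the case's lid about its hinge, rad: 0 shut, grows as the front edge rises and swings to the back; limit 2.01. 60 degrees is 1.047. The lid and pull weigh about 0.08 kg and swing easily; let go at 60 degrees, the lid falls shut. The lid is clear and flat, its top 36 mm above the table when shut.
- lid_pull: T-shaped steel pull standing on the lid near its front edge, turning with it. Origin: centre of its cross-bar, a round bar 13 mm thick, 26 mm long along its own y (parallel to the hinge), with flat ends, 30 mm above the lid's top on an 8 mm stem. Lid shut: 66 mm above the table, 118 mm in front of and 34 mm above the hinge line. Pinched by its ends it can pivot in the grip.
- wire_spool_center (a point): Spool of wire, a drum with a white top, 51 mm across and 47 mm tall, about 0.12 kg, standing loose on the lid behind the pull. Point: its centre, half-way up (23.5 mm above its base).
- wire_spool: The same spool; origin: centre of its base, z up along its axis.
- spool_tray: Shallow open tray of light wood, fixed to the table, empty, 120 (x) x 110 (y) x 16 mm tall, walls 4 mm thick. Origin: centre of its underside.
- spool_tray_in (a point): Centre of the tray's inner floor, 4 mm above the table (inside 112 x 102 mm, 12 mm deep).
- tin: Bystander: round tin with a window, 75 mm across, 22 mm tall, on the table. Origin: centre of its underside.
- pliers: Bystander: red pliers lying on the table, 124 x 41 x 10 mm. Origin: centre of their underside.
- spare_spool: Bystander: another spool of wire like the one on the lid, 51 mm across, 47 mm tall, standing on the bare table. Origin: centre of its underside.
Things that resemble listed ones, but are neither listed nor needed, are in the scene too. Leave any pink or red look-alike of the wire_spool alone.

How it is judged:
By the outcome, as a careful person would: the job done as asked, in the order asked, and still so for the second after the job is handed in, while the arm keeps its last pose, push and grip.
It also fails if it takes over 58 s, if anything falls off the work surface, if the arm or the gripper's body presses on something with over 40 N, if the wrist force passes 120 N, or if a joint passes its speed limit or range.

## Robot

A 7-joint arm with a two-finger parallel gripper is mounted at the origin on the work surface; the furniture and walls round the work are solid. World frame = base frame: x ahead of the robot, y to its left, z up, the work surface at z = 0. Lengths are in m, angles in rad, forces in N, time in s.
With the tool pointing down it reaches from about 0.4 to 0.85 m from the base axis. Payload 4.5 kg.
Tool frame: the origin (TCP) lies on the centre line of the jaws, within the pads' length; the fingertips stand 11 mm ahead of it and the grasp point (between the pads) lies 8 mm behind it; z points along the fingers, y is the direction in which the jaws open and shut (so a half turn about z gives the same grasp; the last joint's range is limited). The gripper opens to 85 mm and grips with 20 to 120 N. Pads are 22 mm wide; open, the fingers measure 114 mm over their backs; the gripper's body (76 mm by 85 mm) begins 54 mm behind the grasp point. The pads swing forward as they close: fully open they stand 13 mm farther back than shut.
Start: joints at [1.361, 0.689, -0.195, 1.565, 0.157, 0.902, -0.215], TCP at [0.151, -0.607, 0.242] pointing down, gripper open.
Joint ranges: [-3.01, 3.01], [-0.46, 2.08], [-1.47, 1.51], [0.13, 2.56], [-1, 4.14], [0.04, 2.09], [-2.66, 2.66]. Speed limits (rad/s): [2.57, 2.57, 3.14, 3.14, 3.14, 3.14, 3.14].

## Interface

Orientations are given as a rotation vector (axis times angle).
In Python, from cell import sensors, camera, get_calibration, ticket, spotter gives the robot as it stands.
- The arm moves only by the tool drive_tool, never from a script. Its argument "deltas" is a list of rows, each a list of 7 numbers: the closure, from -1 (fully open) to 1 (shut), then the shift along the tool's x, y, z in mm, then the turn, a rotation vector about the tool's x, y, z in rad. In form: [[gripper, x, y, z, wx, wy, wz], ...]. A call has 1 to 5 rows; each row shifts and turns the commanded pose from where the row before left it, along the tool's axes as they then stand; what a row does not reach is not made up. A row lasts 1/12 s, in which the tool goes at most 41.7 mm and 7.16 degrees, less where a joint would pass 70% of its speed; a pose out of reach is approached as far as the arm can. A call is refused whole if a number of a shift passes 41.7 or a number of a turn 0.125, either way. A call with a gripper value outside its range is refused whole. The fingers move at their own pace and stop on an object; "force" is the grip in N (left out, the last holds). Time passes only in rows, so rows that do not move let the fingers close. It gives the time, the measured TCP pose, the force and the opening at its end, in the units of the state.
- sensors.read_state(): the state, without advancing time (a new reading comes with each control period).
- camera(name): name is "side" or "top" or "wrist"; returns (picture, depth): 384x512x3 uint8, blue, green, red; 384x512 float32, m along the optical axis (not along the pixel's ray), 0 where there is no reading.
- get_calibration(name): a dict with "mtx" (3x3 intrinsics, pixels), "extrinsics" (4x4, takes a point from world to camera coordinates). Camera axes: x right, y down, z forward; pixel columns grow to the right and rows downward; lengths in m; the calibration is good to about 2 mm. A picture is of the moment at which its call begins: read the wrist's pose just before it. get_calibration takes no time and is no camera call; for the wrist camera it gives the pose at the moment of the call.
- ticket.finish_job(): hands the job in, once; it reports no verdict.
Trained networks look in the newest picture that a camera, given by its name, has taken for a name from the list of things; names that differ only in an ending like _2 or _b are one class to them, and where a whole thing is asked for, a point or a joint stands for the part that bears it (a point fixed in the world has none). Each returns a list of dicts, best first, with "confidence" (0 to 1); they miss things now and then, are a little off and sometimes report something else, mostly with a low value. They report only what shows in the picture. A call takes as long as a camera call. They do not tell look-alikes from the thing itself.
- spotter.masks_of(camera, label): "region" (384x512 bool, what is visible of it) and "box" ([left, top, right, bottom] in pixels, round what is visible of it).
The state is a dict: "clock": time; "joints": joint angles; "dq": joint speeds; "joint_torque": joint torques, N m; "tool_pos": TCP position; "orientation": TCP orientation; "force": force on the tool from outside, world axes, zero at the start; "ft_torque": the same for the moment, N m; "grip_width": finger opening in m.
Only numpy, scipy, OpenCV 4.12 (cv2) and the standard library are available. Lean on these libraries where they do the work, as an engineer would, in place of code of your own. Each camera call takes 0.05 s, during which the arm holds its last target. There are 200 camera calls.

## Working session

There is one attempt and no reset: what is moved stays moved. The work goes in short steps, Python scripts to look and compute and a tool call to move; the robot and the scene stay as the last step left them, time stands still between calls to the robot, and variables do not carry over. Pictures are saved under pics/ and viewed, about 8 in all and at most 12, crops included, and the job is handed in when it is done.

Besides the shell and the picture viewer there is one more tool, called after "Call:" as name(argument=value, ...) on one line, values as JSON. drive_tool: Moves the arm, as the interface text tells. Its arguments: {"type":"object","properties":{"deltas":{"type":"array","items":{"type":"array","items":{"type":"number"}}},"force":{"type":"number"}},"required":["deltas"]}

```bash
mkdir -p pics; ls; cat > h.py <<'E'
import numpy as np, cv2
from scipy.spatial.transform import Rotation as R
from cell import sensors, camera, get_calibration, ticket, spotter
def pts(name, depth, mask):
    c=get_calibration(name); K=np.array(c["mtx"]); T=np.linalg.inv(np.array(c["extrinsics"]))
    v,u=np.nonzero(mask&(depth>0)); z=depth[v,u]
    P=np.c_[(u-K[0,2])/K[0,0]*z,(v-K[1,2])/K[1,1]*z,z]
    return P@T[:3,:3].T+T[:3,3], np.c_[u,v]
E
python3 - <<'E'
from h import *
for n in ("top","side"):
    im,d=camera(n); cv2.imwrite(f"pics/{n}0.png",im); np.save(f"{n}d.npy",d)
    for l in ["bead_case","lid_pull","wire_spool","spool_tray","tin","pliers"]:
        for r in spotter.masks_of(n,l):
            if r["confidence"]<.2: continue
            P,_=pts(n,d,r["region"])
            if len(P): print(n,l,round(r["confidence"],2),np.round(r["box"]).astype(int),"med",np.median(P,0).round(3),"lo",np.percentile(P,3,0).round(3),"hi",np.percentile(P,97,0).round(3))
s=sensors.read_state();print(s["tool_pos"],s["orientation"],R.from_rotvec(s["orientation"]).as_matrix().round(3),s["clock"],s["grip_width"])
E
```

```text
pics
top bead_case 0.85 [232 136 294 206] med [0.469 0.033 0.007] lo [ 0.373 -0.042 -0.002] hi [0.558 0.098 0.035]
top bead_case 0.45 [306 197 327 219] med [ 0.346 -0.125  0.046] lo [ 0.323 -0.148  0.007] hi [ 0.367 -0.104  0.05 ]
top lid_pull 0.53 [246 158 249 167] med [0.475 0.077 0.071] lo [0.464 0.072 0.038] hi [0.487 0.085 0.075]
top wire_spool 0.81 [203 155 220 170] med [0.474 0.18  0.046] lo [0.453 0.158 0.   ] hi [0.5   0.204 0.051]
top wire_spool 0.69 [263 162 278 181] med [0.447 0.016 0.082] lo [ 0.426 -0.006  0.048] hi [0.467 0.037 0.087]
top wire_spool 0.67 [308 156 326 177] med [ 0.47  -0.134  0.046] lo [ 0.448 -0.156  0.007] hi [ 0.494 -0.114  0.05 ]
top wire_spool 0.6 [343 230 356 243] med [ 0.267 -0.217  0.046] lo [ 0.247 -0.238  0.018] hi [ 0.289 -0.195  0.05 ]
top spool_tray 0.88 [352 165 391 207] med [ 0.416 -0.289  0.004] lo [ 0.359 -0.34   0.   ] hi [ 0.472 -0.236  0.017]
top tin 0.58 [151 175 176 201] med [0.403 0.323 0.016] lo [0.37  0.288 0.007] hi [0.435 0.354 0.027]
top pliers 0.51 [196 194 223 228] med [0.337 0.191 0.009] lo [0.298 0.149 0.   ] hi [0.384 0.
[... 597 characters left out ...]
59 [236 145 280 166] med [ 0.415 -0.287  0.005] lo [ 0.357 -0.34   0.001] hi [ 0.471 -0.229  0.016]
side tin 0.59 [237 144 280 166] med [ 0.413 -0.29   0.005] lo [ 0.358 -0.341  0.002] hi [ 0.47  -0.229  0.016]
side tin 0.55 [210 284 257 330] med [0.401 0.328 0.014] lo [0.369 0.294 0.002] hi [0.434 0.361 0.024]
side tin 0.48 [245 242 294 270] med [0.345 0.19  0.008] lo [0.301 0.152 0.001] hi [0.388 0.213 0.011]
side pliers 0.65 [245 243 296 272] med [0.342 0.192 0.008] lo [0.301 0.155 0.001] hi [0.388 0.213 0.011]
[ 0.15091513 -0.60653984  0.24232838] [3.11817472e+00 3.82040683e-01 6.95437504e-05] [[ 0.97   0.241  0.   ]
 [ 0.241 -0.97  -0.   ]
 [ 0.     0.    -1.   ]] 0.7 0.0857265536636326
```

```bash
python3 - <<'E'
from h import *
a=cv2.imread("pics/top0.png");b=cv2.imread("pics/side0.png")
A=cv2.resize(a[125:250,140:400],None,fx=3,fy=3,interpolation=3);B=cv2.resize(b[135:345,150:330],None,fx=2.2,fy=2.2,interpolation=3)
cv2.imwrite("pics/A.png",A[:375,:780]);cv2.imwrite("pics/B.png",B)
d=np.load("topd.npy")
m=np.zeros(d.shape,bool);m[130:212,226:300]=1
P,uv=pts("top",d,m)
s=(P[:,2]>.058)&(P[:,2]<.08)
print("pull-height pts",P[s].round(3)[:40].tolist())
# case outline above the table
k=P[:,2]>.02; Q=P[k]; Q=Q[(Q[:,1]<.11)&(Q[:,1]>-.08)]
print(cv2.minAreaRect((Q[:,:2]*1000).astype(np.float32)))
r=[x for x in spotter.masks_of("top","bead_case")][0]["region"]
P,_=pts("top",d,r); print(cv2.minAreaRect((P[:,:2]*1000).astype(np.float32)))
r=spotter.masks_of("top","spool_tray")[0]["region"]
P,_=pts("top",d,r); print(cv2.minAreaRect((P[:,:2]*1000).astype(np.float32)))
E
```

```text
pull-height pts [[0.49, 0.08, 0.069], [0.489, 0.077, 0.071], [0.489, 0.074, 0.07], [0.487, 0.08, 0.069], [0.485, 0.077, 0.075], [0.486, 0.074, 0.073], [0.486, 0.071, 0.073], [0.484, 0.083, 0.067], [0.483, 0.08, 0.073], [0.483, 0.077, 0.075], [0.483, 0.074, 0.073], [0.484, 0.071, 0.069], [0.48, 0.083, 0.071], [0.48, 0.08, 0.072], [0.481, 0.077, 0.07], [0.481, 0.074, 0.069], [0.482, 0.071, 0.066], [0.478, 0.083, 0.07], [0.477, 0.08, 0.073], [0.477, 0.077, 0.074], [0.477, 0.074, 0.073], [0.474, 0.085, 0.072], [0.475, 0.083, 0.069], [0.475, 0.08, 0.07], [0.476, 0.077, 0.066], [0.475, 0.074, 0.069], [0.473, 0.006, 0.079], [0.472, 0.085, 0.068], [0.472, 0.082, 0.071], [0.471, 0.079, 0.076], [0.471, 0.077, 0.073], [0.472, 0.074, 0.07], [0.47, 0.031, 0.078], [0.47, 0.023, 0.08], [0.471, -0.0, 0.077], [0.468, 0.085, 0.073], [0.468, 0.082, 0.073], [0.468, 0.08, 0.073], [0.469, 0.077, 0.072], [0.467, 0.034, 0.079]]
((463.650634765625, 30.08154296875), (139.5966339111328, 193.84671020507812), 74.4802474975586)
((468.6629333496094, 30.980438232421875), (141.70220947265625, 203.81056213378906), 74.88335418701172)
((415.1192626953125, -288.0003967285156), (120.74365234375, 110.37799835205078), 2.775015354156494)
```

View pics/A.png

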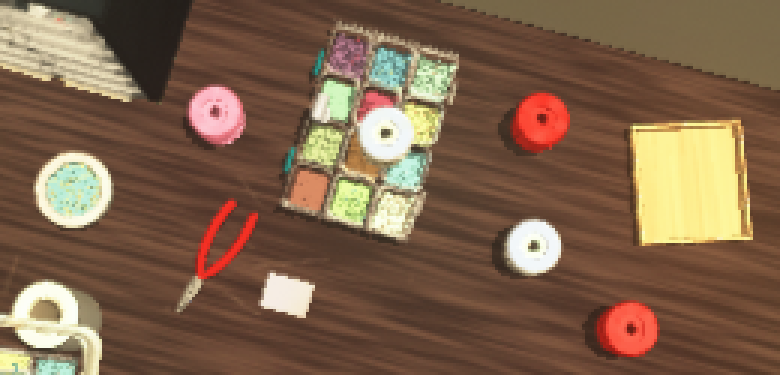

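View pics/B.png

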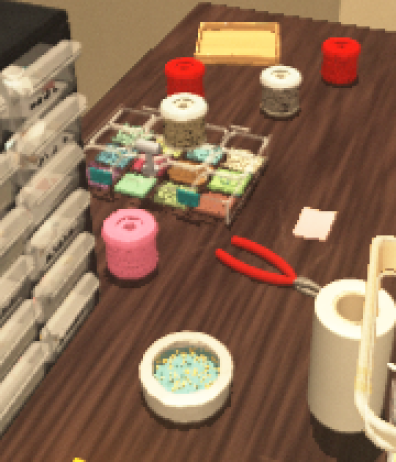

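Candidates (px in the full top image): white spool on lid (269,169), spare white spool (318,207), red spools (320,165) and (349,234), pink spool (212,162). I choose the white one on the lid: its top is at z = 0.083, as it should be. The case front, with the teal tabs and the pull, faces about +y (75°). The wrist camera gives the close check when I'm over the spool.

```bash
cat >> h.py <<'E'
def down(yaw_deg):  # tool down, tool y along world angle yaw_deg
    a=np.radians(yaw_deg); y=np.array([np.cos(a),np.sin(a),0]); z=np.array([0,0,-1.]); return np.c_[np.cross(y,z),y,z]
def plan(p0,R0,p1,R1,n,g):
    w=R.from_matrix(R0.T@R1).as_rotvec()/n
    for i in range(n):
        Ri=R0@R.from_rotvec(w*i).as_matrix(); d=Ri.T@(np.array(p1)-p0)/n*1000
        print([g]+[float(x) for x in d.round(1)]+[float(x) for x in w.round(4)],end=",\n" if i%5==4 else ",")
    print(); return np.array(p1),R1
def cur():
    s=sensors.read_state(); return np.array(s["tool_pos"]),R.from_rotvec(s["orientation"]).as_matrix()
E
python3 - <<'E'
from h import *
p,r=cur()
p,r=plan(p,r,[.42,-.29,.24],down(-46),10,-1)
p,r=plan(p,r,[.447,.016,.20],down(-15.4),10,-1)
E
```

```text
[-1, 33.8, -24.2, 0.2, 0.0, 0.0, -0.0524],[-1, 35.0, -22.4, 0.2, 0.0, 0.0, -0.0524],[-1, 36.1, -20.6, 0.2, 0.0, 0.0, -0.0524],[-1, 37.1, -18.6, 0.2, 0.0, 0.0, -0.0524],[-1, 38.1, -16.7, 0.2, 0.0, 0.0, -0.0524],
[-1, 38.9, -14.7, 0.2, 0.0, 0.0, -0.0524],[-1, 39.6, -12.6, 0.2, 0.0, 0.0, -0.0524],[-1, 40.2, -10.5, 0.2, 0.0, 0.0, -0.0524],[-1, 40.7, -8.4, 0.2, 0.0, 0.0, -0.0524],[-1, 41.1, -6.2, 0.2, 0.0, 0.0, -0.0524],

[-1, 23.2, -20.1, 4.0, 0.0, 0.0, -0.0534],[-1, 24.2, -18.9, 4.0, 0.0, 0.0, -0.0534],[-1, 25.2, -17.5, 4.0, 0.0, 0.0, -0.0534],[-1, 26.1, -16.2, 4.0, 0.0, 0.0, -0.0534],[-1, 26.9, -14.8, 4.0, 0.0, 0.0, -0.0534],
[-1, 27.7, -13.3, 4.0, 0.0, 0.0, -0.0534],[-1, 28.4, -11.8, 4.0, 0.0, 0.0, -0.0534],[-1, 29.0, -10.3, 4.0, 0.0, 0.0, -0.0534],[-1, 29.5, -8.7, 4.0, 0.0, 0.0, -0.0534],[-1, 29.9, -7.1, 4.0, 0.0, 0.0, -0.0534],
```

Call:
drive_tool(deltas=[[-1,34,-24,0,0,0,-0.052],[-1,35,-22.5,0,0,0,-0.052],[-1,36,-20.5,0,0,0,-0.052],[-1,37,-18.5,0,0,0,-0.052],[-1,38,-16.5,0,0,0,-0.052]])

```text
clock: 1.22
tool_pos: [0.2867, -0.4474, 0.2425]
orientation: [3.041, 0.786, 0.0]
force: [0.4, -1.3, 0.4]
grip_width: 0.0855
```

Call:
drive_tool(deltas=[[-1,39,-14.5,0,0,0,-0.052],[-1,39.5,-12.5,0,0,0,-0.052],[-1,40,-10.5,0,0,0,-0.052],[-1,40.5,-8.5,0,0,0,-0.052],[-1,41,-6,0,0,0,-0.052]])

```text
clock: 1.63
tool_pos: [0.4217, -0.29, 0.2426]
orientation: [2.913, 1.174, 0.0]
force: [0.9, -0.7, 0.3]
grip_width: 0.0856
```

Call:
drive_tool(deltas=[[-1,23,-20,4,0,0,-0.053],[-1,24,-19,4,0,0,-0.053],[-1,25,-17.5,4,0,0,-0.053],[-1,26,-16,4,0,0,-0.053],[-1,27,-15,4,0,0,-0.053]])

```text
clock: 2.05
tool_pos: [0.4346, -0.1379, 0.2223]
orientation: [2.733, 1.549, 0.001]
force: [0.5, -0.3, -0.3]
grip_width: 0.0857
```

Call:
drive_tool(deltas=[[-1,27.5,-13.5,4,0,0,-0.053],[-1,28.5,-12,4,0,0,-0.053],[-1,29,-10.5,4,0,0,-0.053],[-1,29.5,-8.5,4,0,0,-0.053],[-1,30,-7,4,0,0,-0.053]])

```text
clock: 2.47
tool_pos: [0.449, 0.0155, 0.2023]
orientation: [2.504, 1.896, 0.001]
force: [0.7, -0.2, -0.5]
grip_width: 0.0858
```

Call:
drive_tool(deltas=[[-1,0,0,0,0,0,0],[-1,0,0,0,0,0,0]])

```text
clock: 2.63
tool_pos: [0.4491, 0.0161, 0.2024]
orientation: [-2.503, -1.899, -0.001]
force: [-0.7, -1.5, 0.2]
grip_width: 0.0853
```

```bash
python3 - <<'E'
from h import *
p,r=cur(); print(p.round(4), np.degrees(np.arctan2(r[1,1],r[0,1])).round(1), np.round(sensors.read_state()["joints"],2))
im,d=camera("wrist"); cv2.imwrite("pics/w1.png",im)
for l in ["wire_spool","lid_pull","bead_case"]:
    for x in spotter.masks_of("wrist",l):
        if x["confidence"]<.3: continue
        P,_=pts("wrist",d,x["region"]); print(l,round(x["confidence"],2),np.round(x["box"]),np.median(P,0).round(3))
        if l!="bead_case":
            zt=np.percentile(P[:,2],95); Q=P[P[:,2]>zt-(.004 if l=="wire_spool" else .008)]
            print("  top",zt.round(4),cv2.minAreaRect((Q[:,:2]*1000).astype(np.float32)),cv2.minEnclosingCircle((Q[:,:2]*1000).astype(np.float32)))
E
```

```text
[0.4491 0.0161 0.2024] -15.6 [ 0.11  0.55 -0.38  2.11  0.39  0.54 -0.83]
wire_spool 0.83 [287. 262. 342. 325.] [ 0.472 -0.128  0.044]
  top 0.0473 ((471.94232177734375, -137.854248046875), (48.72863006591797, 50.44281768798828), 32.006526947021484) ((471.64996337890625, -137.90191650390625), 25.883424758911133)
wire_spool 0.81 [142. 355. 187. 384.] [ 0.283 -0.201  0.014]
  top 0.0351 ((356.54315185546875, -83.5240478515625), (286.20184326171875, 18.377578735351562), 58.692115783691406) ((362.15802001953125, -86.93659210205078), 143.10821533203125)
wire_spool 0.71 [218. 139. 286. 217.] [0.451 0.018 0.081]
  top 0.0831 ((449.9171142578125, 15.003152847290039), (49.68175506591797, 50.946502685546875), 40.6384391784668) ((449.60064697265625, 14.573708534240723), 25.899700164794922)
lid_pull 0.93 [249.  78. 283. 101.] [0.478 0.078 0.07 ]
  top 0.0722 ((477.7298278808594, 76.412841796875), (12.468229293823242, 25.558399200439453), 74.12345123291016) ((477.72894287109375, 76.82869720458984), 13.655108451843262)
bead_case 0.96 [148.  63. 383. 221.] [0.478 0.039 0.007]
```

View pics/w1.png

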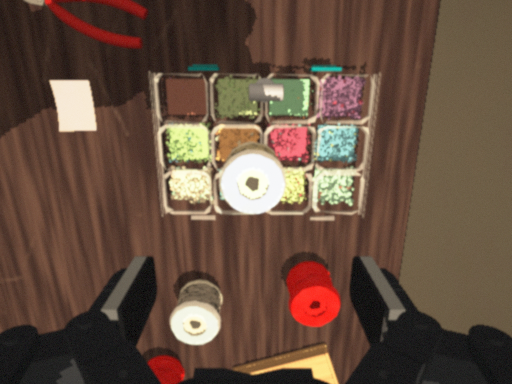

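White spool on the lid is at px (252,180), pull at (266,91), spare white at (196,310), reds at (313,295) and (165,370). The choice is confirmed and the heights agree (0.083 and 0.072 tops). Descending.

Call:
drive_tool(deltas=[[-1,-1,1,35,0,0,0],[-1,0,0,35,0,0,0],[-1,0,0,35,0,0,0],[-1,0,0,25,0,0,0],[-1,0,0,14,0,0,0]], force=40)

```text
clock: 3.25
tool_pos: [0.4485, 0.0114, 0.056]
orientation: [-2.508, -1.891, 0.005]
force: [0.4, 0.0, 0.3]
grip_width: 0.0853
```

Call:
drive_tool(deltas=[[-1,0,0,0,0,0,0],[1,0,0,0,0,0,0],[1,0,0,0,0,0,0],[1,0,0,0,0,0,0],[1,0,0,0,0,0,0]], force=40)

```text
clock: 3.67
tool_pos: [0.4499, 0.0124, 0.0597]
orientation: [2.507, 1.892, 0.003]
force: [-1.0, 0.4, 3.6]
grip_width: 0.0489
```

Call:
drive_tool(deltas=[[1,0,0,0,0,0,0],[1,0,0,0,0,0,0],[1,0,0,0,0,0,0],[1,0,0,0,0,0,0]])

```text
clock: 4.0
tool_pos: [0.4499, 0.0125, 0.0597]
orientation: [2.507, 1.892, 0.003]
force: [-0.9, 0.2, 6.4]
grip_width: 0.0493
```

Call:
drive_tool(deltas=[[1,0,0,-10,0,0,0],[1,0,0,-25,0,0,0],[1,0,0,-35,0,0,0],[1,0,0,-35,0,0,0],[1,0,0,-35,0,0,0]])

```text
clock: 4.42
tool_pos: [0.4489, 0.0125, 0.2006]
orientation: [2.507, 1.893, 0.0]
force: [1.5, 0.4, -1.7]
grip_width: 0.0488
```

```bash
python3 - <<'E'
from h import *
p,r=cur(); s=sensors.read_state(); print(p,s["force"],s["grip_width"])
im,d=camera("side"); cv2.imwrite("pics/s2.png",cv2.resize(im[100:260,150:330],None,fx=3,fy=3))
for x in spotter.masks_of("side","wire_spool"):
    P,_=pts("side",d,x["region"]); print(round(x["confidence"],2),np.percentile(P,[3,50,97],axis=0).round(3).tolist())
# tool y -> along world x in the tray (spool is round): yaw 0 -> -3 tray
p,r=plan(p,r,[.415,-.288,.17],down(-40),10,1)
E
```

```text
[0.44885078 0.01245142 0.20061902] [ 1.48651619  0.40374431 -1.70614937] 0.0487896318667824
0.96 [[0.43, 0.001, 0.179], [0.449, 0.036, 0.209], [0.47, 0.043, 0.224]]
0.84 [[0.454, 0.164, 0.001], [0.474, 0.199, 0.041], [0.498, 0.209, 0.048]]
0.72 [[0.246, -0.231, 0.001], [0.269, -0.199, 0.034], [0.29, -0.19, 0.048]]
0.65 [[0.449, -0.151, 0.002], [0.469, -0.118, 0.035], [0.492, -0.11, 0.048]]
[1, -29.8, 5.0, 3.1, 0.0, 0.0, 0.0421],[1, -29.6, 6.2, 3.1, 0.0, 0.0, 0.0421],[1, -29.3, 7.5, 3.1, 0.0, 0.0, 0.0421],[1, -29.0, 8.7, 3.1, 0.0, 0.0, 0.0421],[1, -28.6, 9.9, 3.1, 0.0, 0.0, 0.0421],
[1, -28.1, 11.1, 3.1, 0.0, 0.0, 0.0421],[1, -27.6, 12.3, 3.1, 0.0, 0.0, 0.0421],[1, -27.1, 13.4, 3.1, 0.0, 0.0, 0.0421],[1, -26.5, 14.5, 3.1, 0.0, 0.0, 0.0421],[1, -25.9, 15.6, 3.1, 0.0, 0.0, 0.0421],
```

View pics/s2.png

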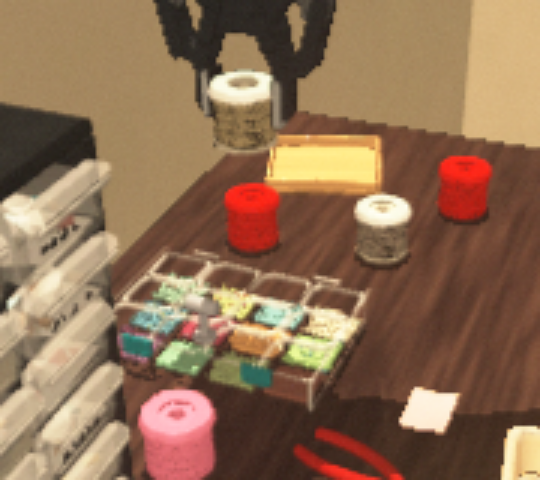

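Spool is held upright at crop (243,110) and everything else is untouched. Moving to the tray with constant yaw.

Call:
drive_tool(deltas=[[1,-25,4,2,0,0,0],[1,-32,5,2,0,0,0],[1,-32,5,2,0,0,0],[1,-32,5,2,0,0,0],[1,-32,5,2,0,0,0]])

```text
clock: 4.93
tool_pos: [0.4297, -0.1426, 0.1882]
orientation: [2.507, 1.893, -0.001]
force: [0.2, 0.0, -1.5]
grip_width: 0.0491
```

Call:
drive_tool(deltas=[[1,-32,5,4,0,0,0],[1,-32,5,4,0,0,0],[1,-32,5,4,0,0,0],[1,-28,4,4,0,0,0],[1,-21.5,4,4,0,0,0]])

```text
clock: 5.35
tool_pos: [0.411, -0.2903, 0.1678]
orientation: [2.51, 1.889, -0.003]
force: [-0.2, -0.6, -1.8]
grip_width: 0.0491
```

Call:
drive_tool(deltas=[[1,0,0,30,0,0,0],[1,0,0,30,0,0,0],[1,0,0,30,0,0,0],[1,0,0,20,0,0,0],[1,0,0,10,0,0,0]])

```text
clock: 5.77
tool_pos: [0.4112, -0.2865, 0.0458]
orientation: [-2.504, -1.891, 0.003]
force: [0.1, -0.1, -1.2]
grip_width: 0.0492
```

Call:
drive_tool(deltas=[[1,0,0,0,0,0,0],[1,0,0,0,0,0,0]])

```text
clock: 5.93
tool_pos: [0.4125, -0.2869, 0.048]
orientation: [-2.506, -1.893, 0.001]
force: [1.1, 0.6, -1.3]
grip_width: 0.0493
```

Call:
drive_tool(deltas=[[1,0,0,8,0,0,0],[1,0,0,5,0,0,0],[1,0,0,2,0,0,0],[1,0,0,0,0,0,0]])

```text
clock: 6.27
tool_pos: [0.4129, -0.2872, 0.0332]
orientation: [-2.507, -1.893, 0.0]
force: [0.9, -0.5, -1.7]
grip_width: 0.0491
```

Call:
drive_tool(deltas=[[1,0,0,2,0,0,0],[1,0,0,0,0,0,0]])

```text
clock: 6.43
tool_pos: [0.4131, -0.2872, 0.0313]
orientation: [2.507, 1.893, 0.0]
force: [0.4, -0.5, -1.2]
grip_width: 0.0492
```

Call:
drive_tool(deltas=[[1,0,0,2,0,0,0],[1,0,0,0,0,0,0]])

```text
clock: 6.6
tool_pos: [0.413, -0.2872, 0.0292]
orientation: [2.507, 1.893, 0.0]
force: [-0.1, 0.3, -1.1]
grip_width: 0.049
```

Call:
drive_tool(deltas=[[1,0,0,1,0,0,0],[1,0,0,0,0,0,0]])

```text
clock: 6.77
tool_pos: [0.413, -0.2871, 0.0282]
orientation: [2.507, 1.894, -0.0]
force: [-0.3, 0.3, -2.5]
grip_width: 0.0492
```

Call:
drive_tool(deltas=[[1,0,0,1,0,0,0],[1,0,0,0,0,0,0]])

```text
clock: 6.93
tool_pos: [0.413, -0.2872, 0.028]
orientation: [2.506, 1.893, -0.0]
force: [-1.2, 0.5, 6.1]
grip_width: 0.0494
```

Contact felt. Opening partway, then rising.

Call:
drive_tool(deltas=[[-0.35,0,0,0,0,0,0],[-0.45,0,0,0,0,0,0],[-0.5,0,0,0,0,0,0],[-0.5,0,0,0,0,0,0]])

```text
clock: 7.27
tool_pos: [0.4131, -0.2872, 0.0272]
orientation: [2.507, 1.893, 0.0]
force: [0.2, 0.2, -0.7]
grip_width: 0.0642
```

Call:
drive_tool(deltas=[[-0.5,0,0,-10,0,0,0],[-0.5,0,0,-20,0,0,0],[-0.5,0,0,-35,0,0,0],[-0.5,0,0,-40,0,0,0],[-0.5,0,0,-40,0,0,0]])

```text
clock: 7.68
tool_pos: [0.4122, -0.2867, 0.1734]
orientation: [-2.505, -1.893, 0.001]
force: [0.8, -0.9, -0.1]
grip_width: 0.0641
```

```bash
python3 - <<'E'
from h import *
im,d=camera("top"); cv2.imwrite("pics/t3.png",cv2.resize(im[125:250,240:400],None,fx=4,fy=4))
for x in spotter.masks_of("top","wire_spool"):
    P,_=pts("top",d,x["region"]); print(round(x["confidence"],2),np.round(x["box"]),np.percentile(P,[3,50,97],axis=0).round(3).tolist())
im,d=camera("side")
for x in spotter.masks_of("side","wire_spool"):
    P,_=pts("side",d,x["region"]); print(round(x["confidence"],2),np.round(x["box"]),np.percentile(P,[3,50,97],axis=0).round(3).tolist())
cv2.imwrite("pics/s3.png",cv2.resize(im[110:240,190:330],None,fx=4,fy=4))
p,r=cur(); print(p)
plan(p,r,[.4777,.077,.16],down(-15.6),11,-0.5)
E
```

```text
0.81 [341. 227. 361. 243.] [[0.247, -0.241, 0.003], [0.268, -0.215, 0.046], [0.289, -0.195, 0.05]]
0.68 [363. 174. 380. 192.] [[0.39, -0.316, 0.003], [0.413, -0.281, 0.049], [0.439, -0.261, 0.055]]
0.59 [203. 155. 221. 173.] [[0.454, 0.158, 0.001], [0.474, 0.179, 0.045], [0.5, 0.203, 0.051]]
0.53 [308. 156. 328. 177.] [[0.448, -0.159, 0.008], [0.469, -0.136, 0.046], [0.493, -0.114, 0.051]]
0.92 [222. 162. 239. 185.] [[0.449, -0.157, 0.002], [0.47, -0.119, 0.035], [0.494, -0.11, 0.048]]
0.67 [196. 229. 221. 263.] [[0.453, 0.167, 0.001], [0.474, 0.199, 0.041], [0.498, 0.21, 0.048]]
0.62 [293. 152. 315. 174.] [[0.246, -0.239, 0.001], [0.269, -0.199, 0.032], [0.291, -0.191, 0.048]]
0.57 [250. 141. 265. 161.] [[0.39, -0.334, 0.003], [0.412, -0.265, 0.033], [0.44, -0.256, 0.052]]
[ 0.41328257 -0.28771422  0.17326462]
[-0.5, 33.5, -3.5, 1.2, 0.0002, 0.0001, -0.0005],[-0.5, 33.5, -3.4, 1.2, 0.0002, 0.0001, -0.0005],[-0.5, 33.5, -3.4, 1.2, 0.0002, 0.0001, -0.0005],[-0.5, 33.5, -3.4, 1.2, 0.0002, 0.0001, -0.0005],[-0.5, 33.5, -3.4, 1.2, 0.0002, 0.0001, -0.0005],
[-0.5, 33.5, -3.4, 1.2, 0.0002, 0.0001, -0.0005],[-0.5, 33.5, -3.4, 1.2, 0.0002, 0.0001, -0.0005],[-0.5, 33.5, -3.3, 1.2, 0.0002, 0.0001, -0.0005],[-0.5, 33.5, -3.3, 1.2, 0.0002, 0.0001, -0.0005],[-0.5, 33.5, -3.3, 1.2, 0.0002, 0.0001, -0.0005],
[-0.5, 33.5, -3.3, 1.2, 0.0002, 0.0001, -0.0005],
```

View pics/s3.png

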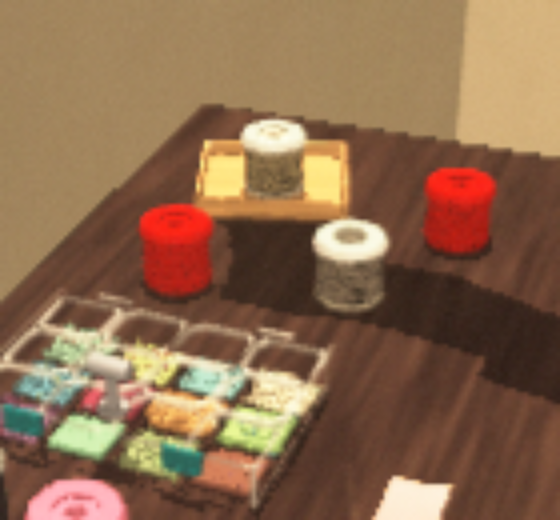

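Spool stands upright in the tray centre (crop (274,160)). Now to the pull.

Call:
drive_tool(deltas=[[-0.5,25,-3.4,0,0,0,0],[-0.5,38,-3.4,0,0,0,0],[-0.5,38,-3.4,0,0,0,0],[-0.5,38,-3.4,0,0,0,0],[-0.5,38,-3.4,0,0,0,0]], force=40)

```text
clock: 8.3
tool_pos: [0.4439, -0.1107, 0.1708]
orientation: [-2.506, -1.891, 0.004]
force: [0.4, -0.3, -0.4]
grip_width: 0.0641
```

Call:
drive_tool(deltas=[[-0.4,38,-3.4,0,0,0,0],[-0.3,38,-3.4,0,0,0,0],[-0.2,38,-3.4,0,0,0,0],[-0.2,38,-4,0,0,0,0],[-0.2,39.5,-6,13,0,0,0]])

```text
clock: 8.72
tool_pos: [0.4784, 0.0787, 0.1591]
orientation: [2.507, 1.892, 0.0]
force: [1.0, -0.4, 0.2]
grip_width: 0.0513
```

Call:
drive_tool(deltas=[[-0.2,0,0,0,0,0,0],[-0.2,0,0,0,0,0,0]])

```text
clock: 8.88
tool_pos: [0.4766, 0.0804, 0.1576]
orientation: [-2.498, -1.901, 0.004]
force: [-0.5, -0.9, -0.3]
grip_width: 0.051
```

```bash
python3 - <<'E'
from h import *
p,r=cur(); print(p,sensors.read_state()["grip_width"])
print("tool delta to grasp mm", (r.T@(np.array([.4777,.0770,.058])-p)*1000).round(1), np.degrees(np.arctan2(r[1,1],r[0,1])))
im,d=camera("wrist"); cv2.imwrite("pics/w4.png",im)
for x in spotter.masks_of("wrist","lid_pull"):
    P,_=pts("wrist",d,x["region"]); Q=P[P[:,2]>.06]; print(round(x["confidence"],2),x["box"],len(Q)); 
    if len(Q)>5: print(cv2.minAreaRect((Q[:,:2]*1000).astype(np.float32)),np.percentile(Q[:,2],95))
E
```

```text
[0.47663711 0.08044553 0.1575567 ] 0.05098668832797437
tool delta to grasp mm [-3.   2.3 99.6] -15.46019543174077
0.66 [236.9, 174.6, 272.7, 208.8] 654
((478.4004821777344, 76.3727798461914), (11.88421630859375, 25.52524185180664), 74.45701599121094) 0.0728497806646857
```

Call:
drive_tool(deltas=[[-0.2,-3,2.5,30,0,0,0],[-0.2,0,0,30,0,0,0],[-0.2,0,0,22,0,0,0],[-0.2,0,0,12,0,0,0],[-0.2,0,0,5,0,0,0]])

```text
clock: 9.4
tool_pos: [0.478, 0.0709, 0.0584]
orientation: [-2.509, -1.89, 0.008]
force: [-0.7, -0.4, 0.1]
grip_width: 0.0512
```

Call:
drive_tool(deltas=[[-0.2,0,0,0,0,0,0],[-0.2,0,0,0,0,0,0]])

```text
clock: 9.57
tool_pos: [0.4796, 0.0724, 0.0606]
orientation: [2.508, 1.891, -0.001]
force: [0.2, 0.2, -0.1]
grip_width: 0.0513
```

```bash
python3 - <<'E'
from h import *
p,r=cur(); print(p,sensors.read_state()["force"])
print("tool delta to grasp mm", (r.T@(np.array([.478,.0767,.058])-p)*1000).round(1))
im,d=camera("wrist"); cv2.imwrite("pics/w5.png",im)
E
```

```text
[0.47955576 0.07241408 0.06060078] [ 0.18669699  0.24031743 -0.07640511]
tool delta to grasp mm [ 3.7 -2.7  2.6]
```

View pics/w5.png

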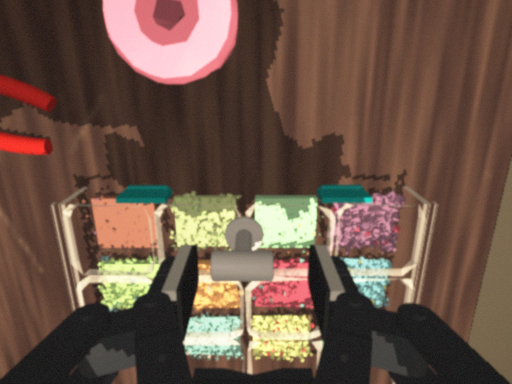

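The bar (242,265) sits between the pads, slightly left of their centre (~255), which agrees with the computed offset. Correcting, then closing.

Call:
drive_tool(deltas=[[-0.2,3.7,-2.7,2,0,0,0],[-0.2,0,0,0,0,0,0],[0.1,0,0,0,0,0,0],[0.3,0,0,0,0,0,0],[0.3,0,0,0,0,0,0]])

```text
clock: 10.03
tool_pos: [0.4781, 0.0779, 0.0586]
orientation: [2.507, 1.893, 0.001]
force: [-0.4, 0.2, -0.1]
grip_width: 0.0299
```

Call:
drive_tool(deltas=[[1,0,0,0,0,0,0],[1,0,0,0,0,0,0],[1,0,0,0,0,0,0],[1,0,0,0,0,0,0]], force=40)

```text
clock: 10.37
tool_pos: [0.4766, 0.0783, 0.0588]
orientation: [-2.505, -1.894, 0.002]
force: [-4.1, 1.0, 6.8]
grip_width: 0.0253
```

```bash
python3 - <<'E'
from h import *
p,r=cur(); s=sensors.read_state(); print(p,s["force"],s["grip_width"])
a=np.radians(74.5); f=np.array([np.cos(a),np.sin(a),0])
def bar(t): return f*(.118*np.cos(t)-.034*np.sin(t))+np.array([0,0,.118*np.sin(t)+.034*np.cos(t)])
prev=bar(0)
for k in range(1,16):
    b=bar(np.radians(4*k)); print(4*k,(r.T@(b-prev)*1000).round(1)); prev=b
print("final TCP",p+bar(np.radians(60))-bar(0))
E
```

```text
[0.47659821 0.07830778 0.05879756] [-4.11959383  0.95256954  6.80078716] 0.025251068400024345
4 [-2.7  0.  -8.1]
8 [-3.2  0.  -7.9]
12 [-3.8  0.  -7.7]
16 [-4.3  0.  -7.4]
20 [-4.8  0.  -7.1]
24 [-5.3  0.  -6.7]
28 [-5.7  0.  -6.4]
32 [-6.2  0.  -5.9]
36 [-6.6  0.  -5.5]
40 [-6.9  0.  -5. ]
44 [-7.3  0.  -4.5]
48 [-7.6  0.  -4. ]
52 [-7.8  0.  -3.5]
56 [-8.1  0.  -2.9]
60 [-8.2  0.  -2.3]
final TCP [ 0.45296234 -0.00692039  0.14398856]
```

Call:
drive_tool(deltas=[[1,-2.7,-1,-8.1,0,0,0],[1,-3.2,0,-7.9,0,0,0],[1,-3.8,0,-7.7,0,0,0],[1,-4.3,0,-7.4,0,0,0],[1,0,0,0,0,0,0]])

```text
clock: 10.78
tool_pos: [0.4725, 0.064, 0.0909]
orientation: [-2.508, -1.892, -0.0]
force: [-2.6, 2.0, -2.3]
grip_width: 0.0247
```

```bash
python3 - <<'E'
from h import *
s=sensors.read_state(); print(s["tool_pos"],s["force"],s["grip_width"],s["ft_torque"])
im,d=camera("side"); cv2.imwrite("pics/s5.png",cv2.resize(im[130:240,170:290],None,fx=5,fy=5))
E
```

```text
[0.47252347 0.0639842  0.09087966] [-2.6493064   2.00967378 -2.26293248] 0.024741063042332995 [ 0.59775673  0.48200591 -0.05128486]
```

View pics/s5.png

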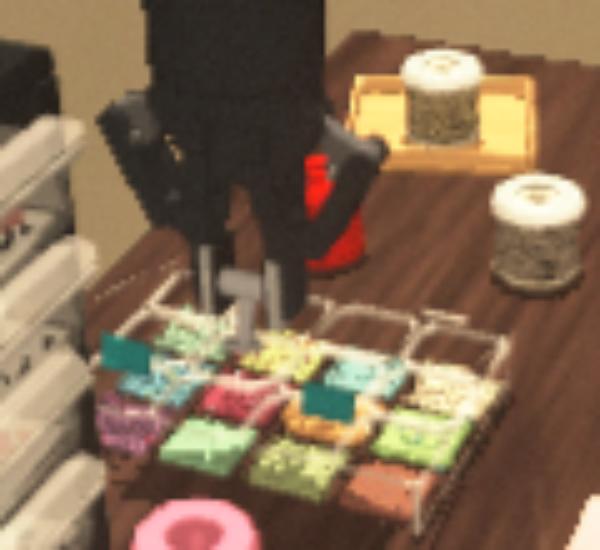

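Lid is rising with the pull in the pads (bar at crop (238,280)) and the tabs have lifted off the front. Continuing.

Call:
drive_tool(deltas=[[1,-4.8,0,-7.1,0,0,0],[1,-5.3,0,-6.7,0,0,0],[1,-5.7,0,-6.4,0,0,0],[1,-6.2,0,-5.9,0,0,0],[1,0,0,0,0,0,0]])

```text
clock: 11.25
tool_pos: [0.4664, 0.0423, 0.1167]
orientation: [2.508, 1.892, -0.0]
force: [-2.6, 2.3, -2.8]
grip_width: 0.0247
```

Call:
drive_tool(deltas=[[1,-6.6,0,-5.5,0,0,0],[1,-6.9,0,-5,0,0,0],[1,-7.3,0,-4.5,0,0,0],[1,-7.6,0,-4,0,0,0],[1,0,0,0,0,0,0]])

```text
clock: 11.67
tool_pos: [0.4586, 0.0147, 0.1356]
orientation: [2.508, 1.891, -0.0]
force: [-3.7, 4.3, -1.1]
grip_width: 0.025
```

Call:
drive_tool(deltas=[[1,-7.8,0,-3.5,0,0,0],[1,-8.1,0,-2.9,0,0,0],[1,-8.2,0,-2.3,0,0,0],[1,0,0,0,0,0,0],[1,0,0,0,0,0,0]])

```text
clock: 12.08
tool_pos: [0.4521, -0.0081, 0.1439]
orientation: [2.508, 1.892, -0.001]
force: [-3.7, 3.9, 0.3]
grip_width: 0.0248
```

```bash
python3 - <<'E'
from h import *
p,r=cur(); s=sensors.read_state(); print(p,s["force"],s["grip_width"],s["ft_torque"])
a=np.radians(74.5); f=np.array([np.cos(a),np.sin(a),0])
hinge=np.array([.478,.0767,.066])-f*.118-[0,0,.034]
for off in (.008,):
    b=p-r[:,2]*off-hinge; print("bar rel hinge",f@b,b[2],"angle",np.degrees(np.arctan2(b[2],f@b)-np.arctan2(.034,.118)),"radius",np.hypot(f@b,b[2]),np.hypot(.118,.034))
for n in ("side","top"):
    im,d=camera(n)
    for l in ("lid_pull","bead_case_lid"):
        for x in spotter.masks_of(n,l)[:2]:
            P,_=pts(n,d,x["region"]); 
            if len(P): b=P-hinge; print(n,l,round(x["confidence"],2),np.round(x["box"]),len(P),np.percentile(np.c_[b@f,b[:,2]],[5,50,95],axis=0).round(3).tolist())
    if n=="side": cv2.imwrite("pics/s6.png",cv2.resize(im[110:240,170:290],None,fx=4.5,fy=4.5))
E
```

```text
[ 0.45209979 -0.00805445  0.14393556] [-3.66180996  3.89932967  0.27743901] 0.02480055843875751 [1.04087451e+00 7.92710675e-01 7.48359636e-04]
bar rel hinge 0.029410066934577234 0.11993555536873188 angle 60.14847326794816 radius 0.12348882329467094 0.12280065146407
side lid_pull 0.62 [221. 150. 233. 169.] 97 [[0.034, 0.099], [0.043, 0.115], [0.066, 0.124]]
side bead_case_lid 0.83 [201. 152. 251. 170.] 162 [[0.039, 0.103], [0.074, 0.114], [0.086, 0.124]]
```

View pics/s6.png

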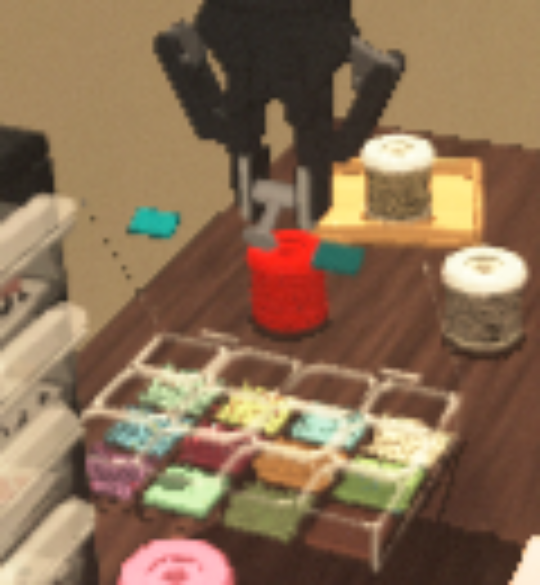

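Pull is held (crop (270,200)), lid up, tabs at (153,222) and (337,257); spool is still in the tray. Hinge geometry gives 60.1–60.7° and the tabs give about 59°. One hold to check that it is steady.

Call:
drive_tool(deltas=[[1,0,0,0,0,0,0],[1,0,0,0,0,0,0],[1,0,0,0,0,0,0],[1,0,0,0,0,0,0],[1,0,0,0,0,0,0]])

```text
clock: 12.8
tool_pos: [0.4522, -0.0076, 0.1438]
orientation: [2.507, 1.893, -0.001]
force: [-4.1, 4.1, 2.1]
grip_width: 0.0251
```

```bash
python3 - <<'E'
from h import *
s=sensors.read_state(); print(s["tool_pos"],s["force"],s["grip_width"],np.abs(s["dq"]).max())
im,d=camera("side")
m=np.zeros(d.shape,bool); hsv=cv2.cvtColor(im,cv2.COLOR_BGR2HSV); m=cv2.inRange(hsv,(80,110,50),(100,255,255))>0
m[:140]=0;m[180:]=0;m[:,:190]=0;m[:,260:]=0
P,_=pts("side",d,m); a=np.radians(74.5); f=np.array([np.cos(a),np.sin(a),0]); b=P-(np.array([.478,.0767,.032])-f*.118)
print(len(P),np.median(b@f),np.median(b[:,2]))
for n in ("top","side"):
    im,d=camera(n)
    for l in ("wire_spool","tin","pliers"):
        print(n,l,[np.median(pts(n,d,x["region"])[0],0).round(3).tolist() for x in spotter.masks_of(n,l) if x["confidence"]>.4])
E
```

```text
[ 0.4522488  -0.00758754  0.14379622] [-4.13295611  4.1219695   2.07262306] 0.02508324998306218 0.0019381726352690762
102 0.08050851962900266 0.1126306811250884
top wire_spool [[0.474, 0.18, 0.046]]
top tin [[0.404, 0.322, 0.015]]
top pliers [[0.346, 0.182, 0.009]]
side wire_spool [[0.473, 0.199, 0.042], [0.469, -0.117, 0.031], [0.27, -0.199, 0.03], [0.414, -0.264, 0.034]]
side tin [[0.402, 0.328, 0.014]]
side pliers [[0.344, 0.19, 0.008]]
```

```bash
python3 - <<'E'
from h import *
a=np.radians(74.5); f=np.array([np.cos(a),np.sin(a),0]); h=np.array([f[1],-f[0],0]); H=np.array([.478,.0767,.032])-f*.118
def tab(im,d,r0,r1):
    m=cv2.inRange(cv2.cvtColor(im,cv2.COLOR_BGR2HSV),(82,130,50),(98,255,255)); m[:r0]=0;m[r1:]=0;m[:,:185]=0;m[:,262:]=0
    n,L,st,_=cv2.connectedComponentsWithStats(m)
    for i in range(1,n):
        if st[i,4]<12: continue
        P,_=pts("side",d,L==i); b=P-H; x,z=np.median(b@f),np.median(b[:,2]); print(st[i],round(x,4),round(z,4),"h",np.median(b@h).round(3),"ang",np.degrees(np.arctan2(z,x)).round(1))
tab(cv2.imread("pics/side0.png"),np.load("sided.npy"),185,240)
im,d=camera("side"); tab(im,d,140,180)
E
```

```text
[192 212   8   7  38] 0.1402 -0.0069 h 0.049 ang -2.8
[231 222   9   7  42] 0.141 -0.0056 h -0.056 ang -2.3
[199 156  11   7  53] 0.0803 0.1129 h 0.047 ang 54.6
[240 165  10   6  45] 0.0817 0.1127 h -0.055 ang 54.1
```

Kinematics say about 60°, but the tab change in the side camera says about 57°. I'll settle it with the wrist camera.

```bash
python3 - <<'E'
from h import *
a=np.radians(74.5); f=np.array([np.cos(a),np.sin(a),0]); h=np.array([f[1],-f[0],0]); H=np.array([.478,.0767,.032])-f*.118
im,d=camera("wrist"); cv2.imwrite("pics/w7.png",im)
m=cv2.inRange(cv2.cvtColor(im,cv2.COLOR_BGR2HSV),(82,130,30),(98,255,255))
n,L,st,_=cv2.connectedComponentsWithStats(m)
for i in range(1,n):
    if st[i,4]<80: continue
    P,_=pts("wrist",d,L==i)
    if len(P)==0: print(st[i],"nodepth"); continue
    b=P-H; q=np.percentile(np.c_[b@f,b[:,2],b@h],[5,50,95],axis=0).round(4); print(st[i],q.tolist(),"ang",np.degrees(np.arctan2(q[1,1],q[1,0])).round(1))
for x in spotter.masks_of("wrist","lid_pull")[:2]:
    P,_=pts("wrist",d,x["region"]); b=P-H
    print(round(x["confidence"],2),np.round(x["box"]),np.percentile(np.c_[b@f,b[:,2],b@h],[5,25,50,75,95],axis=0).round(3).tolist())
E
```

```text
[ 350  147   67   39 2416] [[0.0727, 0.1103, 0.039], [0.0786, 0.1132, 0.0501], [0.085, 0.1166, 0.0615]] ang 55.2
[  90  148   65   38 2341] [[0.0735, 0.1104, -0.0629], [0.0792, 0.1132, -0.052], [0.0855, 0.1166, -0.0408]] ang 55.0
0.84 [224. 196. 283. 286.] [[0.033, 0.107, -0.011], [0.038, 0.112, -0.005], [0.042, 0.12, -0.001], [0.053, 0.124, 0.003], [0.064, 0.125, 0.009]]
```

View pics/w7.png

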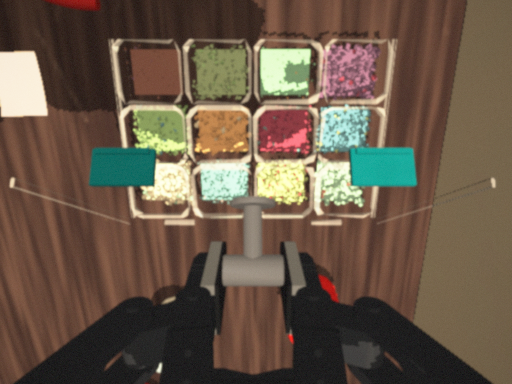

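```bash
python3 - <<'E'
from h import *
from scipy.optimize import least_squares
a=np.radians(74.5); f=np.array([np.cos(a),np.sin(a),0]); h=np.array([f[1],-f[0],0]); H=np.array([.478,.0767,.032])-f*.118
im,d=camera("wrist")
m=cv2.inRange(cv2.cvtColor(im,cv2.COLOR_BGR2HSV),(82,130,30),(98,255,255))
n,L,st,_=cv2.connectedComponentsWithStats(m)
for i in range(1,n):
    if st[i,4]<80: continue
    k=cv2.erode((L==i).astype(np.uint8),np.ones((5,5)))>0; y=st[i,1]; k[:y+12]=0   # lower strip may be the plate's upper edge
    for nm,kk in (("low",k),("all",cv2.erode((L==i).astype(np.uint8),np.ones((5,5)))>0)):
        P,_=pts("wrist",d,kk); b=P-H; s=np.polyfit(b@f,b[:,2],1); print(nm,"plate angle",90+np.degrees(np.arctan(s[0])))
x=spotter.masks_of("wrist","lid_pull")[0]
P,uv=pts("wrist",d,x["region"]); b=P-H; k=(uv[:,1]>259)&(uv[:,1]<283); q=np.c_[b@f,b[:,2]][k]
k0=q[:,1]>.105; q=q[k0]
c=least_squares(lambda c:np.hypot(q[:,0]-c[0],q[:,1]-c[1])-.0065,[.03,.119],loss="soft_l1",f_scale=.001).x
print("bar",c,len(q),np.degrees(np.arctan2(c[1],c[0]))-16.07,np.hypot(*c))
k=(uv[:,1]>213)&(uv[:,1]<252); q=np.c_[b@f,b[:,2]][k]; q=q[q[:,1]>.09]; s=np.polyfit(q[:,0],q[:,1],1); print("stem: lid angle",90+np.degrees(np.arctan(s[0])))
E
```

```text
low plate angle 59.80018273319712
all plate angle 63.282140398629835
low plate angle 59.036620796372496
all plate angle 62.85508436390057
bar [0.03555777 0.11795254] 1419 57.15412947960578 0.1231956015410766
stem: lid angle 60.591015262528344
```

```bash
python3 - <<'E'
from h import *
p,r=cur(); c=get_calibration("wrist"); K=np.array(c["mtx"]); E=np.linalg.inv(np.array(c["extrinsics"]))
Rt=r.T@E[:3,:3]; o=r.T@(E[:3,3]-p)   # camera in tool frame
print("cam in tool",(o*1000).round(1))
for n,cols in (("w5",(262,268)),("w7",(268,276)),("w5",(218,228)),("w7",(230,240))):
    g=cv2.cvtColor(cv2.imread(f"pics/{n}.png"),6); print(n,cols,g[240:300,cols[0]:cols[1]].mean(1).astype(int).tolist())
def ray(u,v): return Rt@np.array([(u-K[0,2])/K[0,0],(v-K[1,2])/K[1,1],1])
for u,v in ((242,265),(253,270)):
    for z in (-.0054,-.0072,-.009):
        q=ray(u,v); t=(z-o[2])/q[2]; print((u,v),z,((o+q*t)*1000).round(1))
E
```

```text
cam in tool [  85.     1.3 -131.1]
w5 (262, 268) [239, 240, 235, 222, 220, 229, 231, 205, 143, 107, 98, 99, 105, 111, 118, 121, 128, 132, 136, 138, 141, 144, 145, 148, 151, 152, 155, 153, 153, 153, 153, 153, 153, 153, 149, 146, 141, 138, 136, 133, 142, 174, 171, 132, 108, 127, 148, 154, 148, 138, 128, 114, 110, 118, 125, 129, 130, 123, 122, 129]
w7 (268, 276) [80, 80, 80, 79, 79, 79, 80, 79, 79, 78, 79, 78, 78, 79, 85, 92, 99, 105, 109, 114, 120, 124, 128, 131, 131, 135, 136, 139, 141, 143, 144, 145, 145, 146, 146, 145, 146, 146, 145, 142, 139, 137, 133, 130, 124, 111, 91, 77, 74, 74, 72, 72, 73, 74, 72, 73, 73, 73, 73, 73]
w5 (218, 228) [216, 215, 216, 217, 223, 215, 172, 120, 103, 100, 100, 104, 112, 118, 123, 128, 134, 137, 141, 145, 146, 149, 152, 155, 156, 158, 161, 161, 159, 157, 155, 154, 153, 151, 148, 143, 138, 135, 131, 128, 149, 207, 222, 203, 187, 195, 205, 210, 208, 200, 194, 199, 202, 193, 190, 188, 190, 193, 199, 205]
w7 (230, 240) [92, 91, 90, 90, 90, 90, 90, 90, 90, 89, 90, 90, 90, 89, 92, 95, 104, 111, 116, 120, 126, 130, 133, 136, 137, 139, 143, 144, 147, 148, 149, 151, 150, 149, 147, 148, 147, 145, 143, 140, 137, 134, 130, 127, 119, 108, 95, 89, 87, 86, 87, 87, 89, 87, 89, 89, 89, 91, 90, 89]
(242, 265) -0.0054 [ 7.2 -3.2 -5.4]
(242, 265) -0.0072 [ 8.3 -3.1 -7.2]
(242, 265) -0.009 [ 9.4 -3.1 -9. ]
(253, 270) -0.0054 [ 4.7  1.4 -5.4]
(253, 270) -0.0072 [ 5.9  1.4 -7.2]
(253, 270) -0.009 [ 7.   1.4 -9. ]
```

Consistent wrist-camera comparisons (bar and tabs, with a shared bias cancelled) give about 58.9°, the slopes of stem and tabs 59–60.6°. I'll nudge about 1°, verify and finish.

Call:
drive_tool(deltas=[[1,-1,0,-0.3,0,0,0],[1,-1,0,-0.2,0,0,0],[1,0,0,0,0,0,0],[1,0,0,0,0,0,0],[1,0,0,0,0,0,0]])

```text
clock: 13.92
tool_pos: [0.4518, -0.0093, 0.1443]
orientation: [-2.507, -1.893, 0.0]
force: [-3.3, 4.1, 0.0]
grip_width: 0.0246
```

```bash
python3 - <<'E'
from h import *
a=np.radians(74.5); f=np.array([np.cos(a),np.sin(a),0]); h=np.array([f[1],-f[0],0]); H=np.array([.478,.0767,.032])-f*.118
im,d=camera("wrist"); m=cv2.inRange(cv2.cvtColor(im,cv2.COLOR_BGR2HSV),(82,130,30),(98,255,255))
n,L,st,_=cv2.connectedComponentsWithStats(m)
for i in range(1,n):
    if st[i,4]>80:
        P,_=pts("wrist",d,L==i); b=P-H; x,z=np.median(b@f)-.0035,np.median(b[:,2]); print(x,z,"lid angle",np.degrees(np.arctan2(z,x))+2.5)
s=sensors.read_state(); print(s["tool_pos"],s["force"],s["grip_width"],np.abs(s["dq"]).max(),s["clock"])
ticket.finish_job()
E
```

```text
0.07339176342310083 0.1142318453102369 lid angle 59.78003521080615
0.07396158698845821 0.11428043592262163 lid angle 59.58930709975506
[ 0.45177937 -0.00931395  0.14429478] [-3.94118527  4.18788289  0.33757967] 0.025174531175501134 0.0025885933941109745 13.9667
the job is handed in; nothing more can be done
```

I stood the wire spool upright in the middle of the tray and let go of it. Then I pinched the lid's pull by its ends and raised the lid to about 60°. I handed the job in at 14.0 s, still holding the pull.

- **Steadiness:** the arm was still at the end. The grip on the pull was 25 mm wide and the wrist force was about 6 N.
- **Lid angle:** the last wrist-camera check gave 59.6–59.8°, after I cancelled a 3.5 mm camera offset.
- **Disagreement on the angle:** before a final nudge of about 1°, the estimates differed:
  - tool position: about 60°
  - slopes of the stem and tabs: 59–60.6°
  - coarse side camera: about 57°

  The bar may also have slipped up to 4 mm in the pads. I'd trust the angle to about 1–2°.
- **Spool and bystanders:** the side camera showed the spool still standing in the tray while the lid was held up. The tin and spare spool showed no shift, and the pliers were unchanged in the side view. Their top-view median differed by about 1 cm. I put that down to what was visible of them, as I never went near them.

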